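# Set the crucible lane's eccentric roller and prove it with the gauge

### The arm

A 7-joint arm with a two-finger parallel gripper is mounted at the origin on the work surface. World frame = base frame: x ahead of the robot, y to its left, z up, the work surface at z = 0. Lengths are in m, angles in rad, forces in N, time in s.
With the tool pointing down it reaches from about 0.4 to 0.85 m from the base axis. Payload 10.4 kg.
Tool frame: the origin (TCP) lies midway between the tips of the shut fingers; the grasp point (between the pads) lies 19 mm behind it; z points along the fingers, y is the direction in which the jaws open and shut (so a half turn about z gives the same grasp; the last joint's range is limited). The gripper opens to 87 mm and grips with 3 to 60 N. Pads are 19 mm wide; open, the fingers measure 117 mm over their backs; the gripper's body (75 mm by 190 mm) begins 51 mm behind the grasp point.
Start: joints at [1.211, 0.332, -0.065, 1.46, 0.022, 1.35, -0.088], TCP at [0.207, -0.59, 0.223] pointing down, gripper open.
Joint ranges: [-2.6, 2.6], [-0.5, 2.12], [-1.47, 1.34], [0.16, 2.42], [-1.27, 4.41], [0.06, 2.06], [-2.6, 2.6]. Speed limits (rad/s): [2.22, 2.22, 2.79, 2.79, 3.14, 3.14, 3.14].

### API

Orientations are given as a unit quaternion [w, x, y, z].
In Python, from station import manip, eyes, job, spotter gives the robot as it stands. The module is installed in compiled form; this text tells all that it offers.
- The arm moves only by the tool step_arm, never from a script. Its argument "moves" is a list of rows, each an object with "hand": the closure, from 0 (fully open) to 1 (shut); "translation": the shift along the world's x, y, z in mm, a list of three; "spin": the turn about the world's z in rad. A call has 1 to 20 rows; each row shifts and turns the commanded pose from where the row before left it; what a row does not reach is not made up. A row lasts 1/10 s, in which the tool goes at most 50 mm and 8.59 degrees, less where a joint would pass 70% of its speed; a pose out of reach is approached as far as the arm can. A call with a gripper value outside its range is refused whole. The fingers move at their own pace and stop on an object; "squeeze" is the grip in N (left out, the last holds). Time passes only in rows, so rows that do not move let the fingers close. It gives the time, the measured TCP pose, the force and the opening at its end, in the units of the state.
- manip.sense(): the state, without advancing time (a new reading comes with each control period).
- eyes.camera(name): name is "side" or "top"; returns (picture, depth): 480x640x3 uint8, red, green, blue; 480x640 float32, m along the optical axis (not along the pixel's ray), 0 where there is no reading.
- eyes.camera_params(name): a dict with "intrinsics" (3x3 intrinsics, pixels), "T" (4x4, takes a point from camera to world coordinates). Camera axes: x right, y down, z forward; pixel columns grow to the right and rows downward; lengths in m; the calibration is good to about 2 mm. A picture is of the moment at which its call begins. camera_params takes no time and is no camera call.
- job.hand_in(): hands the job in, once; it reports no verdict.
Trained networks look in the newest picture that a camera, given by its name, has taken for a name from the list of things; names that differ only in an ending like _2 or _b are one class to them, and where a whole thing is asked for, a point or a joint stands for the part that bears it (a point fixed in the world has none). Each returns a list of dicts, best first, with "confidence" (0 to 1); they miss things now and then, are a little off and sometimes report something else, mostly with a low value. They report only what shows in the picture. A call takes as long as a camera call. They do not tell look-alikes from the thing itself.
- spotter.look_for(camera, name): "at" ([column, row] in pixels, amid what is visible of it).
The state is a dict: "t": time; "q": joint angles; "joint_velocities": joint speeds; "tau": joint torques, N m; "position": TCP position; "ee_rot": TCP orientation; "contact_force": force on the tool from outside, world axes, zero at the start; "ft_torque": the same for the moment, N m; "opening": opening from 0.0 (shut) to 1.0 (fully open).
Only numpy, scipy, OpenCV 4.12 (cv2) and the standard library are available. Lean on these libraries where they do the work, as an engineer would, in place of code of your own. Each camera call takes 0.05 s, during which the arm holds its last target.

### The job

Set the crucible lane on the bench for 36 mm crucibles: turn the bar handle of the eccentric guide roller anticlockwise until it is parallel to the steel rail, red end towards the green pad, which opens the gap between roller and rail to 42 mm. Then prove the setting with the 36 mm gauge, the one with the blue grip: stand it in the lane on the black pad, slide it along the plate through the gap, and leave it standing upright on the green pad, with the handle still set.

Things in the scene. Friction and masses are not known exactly. Their poses are not given: they have to be found in the camera images.
- lane (a point): Crucible lane on a fixed 10 mm thick plate, 160 x 300 mm. Point: top face, mid-lane, at the narrowest gap. +y runs along the lane from black entry pad (centre y -95 mm) to green exit pad (centre y +95 mm), each 40 wide, 70 long, flush; +x to the steel rail (22 mm high, inner face at x +21 mm); z up. Orange roller (56 mm wide, top 27 mm up) opposite, edge at x -21 mm when set.
- bolt (a joint): Angle of the roller's eccentric bolt, rad, anticlockwise from above positive, -1.35 to 1.35; starts at -1.2 to -0.6. The roller sits 14 mm off the bolt's axis: gap to the rail = 42 mm + 14 mm x sin(angle). At 0 the handle is parallel to the rail, the gap 42 mm. Friction 0.1 N m; it stays where it is left.
- bolt_grip (a point): Centre of the bolt's black bar handle (one end red), on the bolt's upright axis, 60 mm above the bench, at x -49, y -14, z +50 mm in the lane's axes. Bar 64 mm long, 14 mm thick, 24 mm high (underside 38 mm above the plate). It turns with the bolt: y runs along the bar to the red end, x across its thickness, z up.
- gauge_mid (a point): Centre, half-way up, of the loose plug gauge with the blue grip, 80 mm tall, 0.3 kg, standing on the bench: a steel plug 36 mm in diameter for the lower 34 mm, above it the blue grip, 24 mm in diameter, from 6 mm below to 40 mm above this point. The gauges near it with yellow grip (27 mm plug) and red grip (48 mm plug) are not wanted.
Not all that is in view belongs to the job. What is shaped like the part that bears gauge_mid but orange is not meant.

How it is judged:
By the outcome, as a careful person would: the job done as asked, in the order asked, and still so for the second after the job is handed in, with the robot touching nothing.
It also fails if it takes over 59 s, if anything falls off the work surface, if the arm or the gripper's body presses on something with over 40 N, if the wrist force passes 120 N, or if a joint passes its speed limit or range.

## Working session

There is one attempt and no reset: what is moved stays moved. The work goes in short steps, Python scripts to look and compute and a tool call to move; the robot and the scene stay as the last step left them, time stands still between calls to the robot, and variables do not carry over. Pictures are saved under pics/ and viewed, and the job is handed in when it is done.

Besides the shell and the picture viewer there is one more tool, called after "Request:" as name(argument=value, ...) on one line, values as JSON. step_arm: Moves the arm, as the interface text tells. Its arguments: {"type":"object","properties":{"moves":{"type":"array"},"squeeze":{"type":"number"}},"required":["moves"]}

```bash
mkdir -p pics; cat > h.py <<'E'
import numpy as np, cv2
from station import manip, eyes, job, spotter
def shot(c,n):
    p,d=eyes.camera(c); cv2.imwrite(f'pics/{n}.png',p[:,:,::-1]); np.savez(f'pics/{n}.npz',p=p,d=d); return p,d
def world(c,d):
    P=eyes.camera_params(c);K=P['intrinsics'];T=P['T']
    v,u=np.mgrid[0:480,0:640]
    X=np.stack([(u-K[0][2])/K[0][0]*d,(v-K[1][2])/K[1][1]*d,d],-1)
    return X@np.array(T)[:3,:3].T+np.array(T)[:3,3]
E
python3 - <<'E'
from h import *
s=manip.sense(); print(s)
for c in('top','side'):
    p,d=shot(c,c+'0'); W=world(c,d)
    print(c,np.round(eyes.camera_params(c)['T'],3).tolist())
    for n in('lane','bolt','bolt_grip','gauge_mid'):
        for r in spotter.look_for(c,n)[:4]:
            u,v=map(int,np.round(r['at'])); print(c,n,u,v,round(r['confidence'],2),np.round(W[v,u],3))
E
```

```text
{'t': 0.0, 'q': array([ 1.21142072,  0.33286638, -0.06472949,  1.4609378 ,  0.02164073,
        1.3499215 , -0.08849475]), 'joint_velocities': array([-0.00013461, -0.00126732,  0.00060571, -0.00101955, -0.00090894,
        0.00110281, -0.00022586]), 'tau': array([ 6.24523750e-05, -6.23236442e+01,  2.48649978e-02, -3.89894807e+01,
       -6.12189132e-02,  3.96404858e-02,  1.31968795e-04]), 'position': array([ 0.20639575, -0.58952015,  0.22175915]), 'ee_rot': array([-6.97982436e-04,  9.85850708e-01,  1.67624179e-01, -1.68227578e-04]), 'contact_force': array([ 0.39662705, -1.05472276,  0.81530677]), 'ft_torque': array([-0.00250497, -0.01968088, -0.03575369]), 'opening': 0.9984721859376335}
top [[-0.006, -0.997, 0.08, 0.442], [-1.0, 0.005, -0.017, -0.042], [0.017, -0.08, -0.997, 0.754], [0.0, 0.0, 0.0, 1.0]]
top lane 197 218 0.68 [0.544 0.131 0.04 ]
top bolt 195 226 0.89 [0.527 0.125 0.073]
top bolt_grip 193 226 0.6 [0.527 0.128 0.075]
top gauge_mid 451 289 0.93 [ 0.434 -0.248  0.055]
top gauge_mid 405 334 0.78 [ 0.371 -0.176  0.069]
side [[-0.655, -0.401, 0.641, 0.072], [-0.756, 0.336, -0.562, 0.324], [0.01, -0.852, -0.523, 0.394], [0.0, 0.0, 0.0, 1.0]]
side lane 155 311 0.91 [0.546 0.167 0.011]
side bolt 180 285 0.91 [0.522 0.141 0.051]
side bolt_grip 180 289 0.62 [0.524 0.141 0.044]
side gauge_mid 450 217 0.71 [ 0.427 -0.247  0.044]
side gauge_mid 456 255 0.65 [ 0.364 -0.176  0.038]
```

View pics/top0.png

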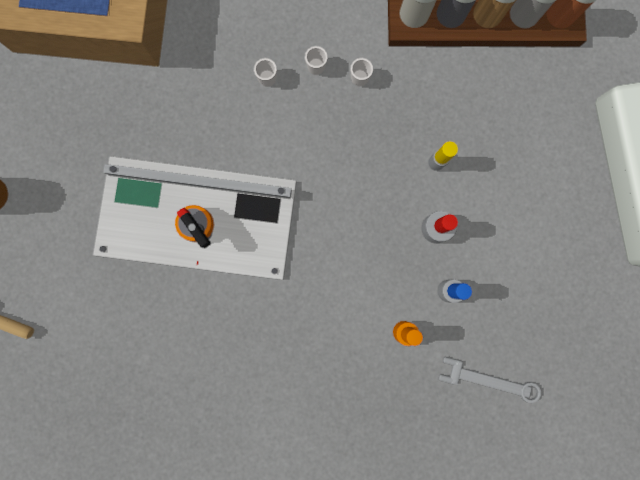

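View pics/side0.png

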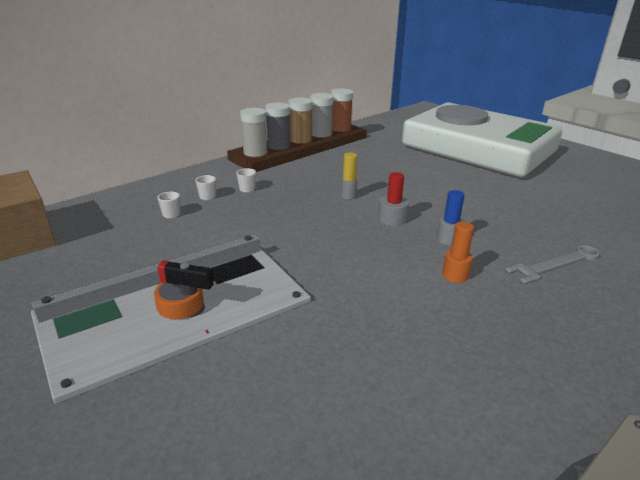

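Top view: the plate is at (100–295, 158–278). The handle's red end is at (183,213) and its black end at (207,245), green pad at (138,192), black pad at (258,208).
Gauge candidates: yellow (447,152), red (446,225), blue (457,291) and the all-orange look-alike (408,334). Only the one at (457,291) has a blue grip on a steel plug, so that one is meant. I'll check it in a crop and measure.

```bash
cat > m.py <<'E'
from h import *
def lanefit(n='top0',c='top'):
    z=np.load(f'pics/{n}.npz');p=z['p'];W=world(c,z['d'])
    return p,W
if __name__=='__main__':
  for c in('top','side'):
    p,W=lanefit(c+'0',c)
    hsv=cv2.cvtColor(p,cv2.COLOR_RGB2HSV).astype(int);H,S,V=hsv[...,0],hsv[...,1],hsv[...,2]
    u,v=np.meshgrid(np.arange(640),np.arange(480))
    Z=W[...,2]
    win=((u>420)&(u<490)&(v>270)&(v<312)) if c=='top' else ((u>425)&(u<475)&(v>180)&(v<250))
    blue=win&(abs(H-110)<12)&(S>150)
    B=W[blue]; print(c,'blue n',len(B),'zmax',np.percentile(B[:,2],[2,50,98]).round(4))
    t=B[B[:,2]>0.072]; print(' top face mean',t.mean(0).round(4) if len(t) else None, (t.min(0)+t.max(0))/2 if len(t) else None)
    # pads
    lw=((u>90)&(u<300)&(v>150)&(v<285)) if c=='top' else ((u>30)&(u<310)&(v>230)&(v<400))
    for nm,m in(('green',lw&(abs(H-75)<15)&(S>80)&(Z<.02)),('black',lw&(V<45)&(Z<.016)&(Z>.004))):
        n_,l,st,ce=cv2.connectedComponentsWithStats(m.astype(np.uint8));i=1+st[1:,4].argmax();q=W[l==i]
        r=cv2.minAreaRect((q[:,:2]*1000).astype(np.float32));print(' ',nm,len(q),'z',np.median(q[:,2]).round(4),r)
    m=lw&(Z>0.026)&(Z<.037)
    rl=lw&(Z>.0285)&(Z<.036)&(S<60)
    n_,l,st,ce=cv2.connectedComponentsWithStats(rl.astype(np.uint8));i=1+st[1:,4].argmax();q=W[l==i]
    print('  rail',len(q),cv2.minAreaRect((q[:,:2]*1000).astype(np.float32)),np.median(q[:,2]))
    hb=lw&(Z>0.066);q=W[hb];print('  bar',len(q),cv2.minAreaRect((q[:,:2]*1000).astype(np.float32)),np.median(q[:,2]))
    rd=hb&((H<8)|(H>172))&(S>120);print('  red',W[rd].mean(0))
  im=cv2.imread('pics/top0.png');a=cv2.resize(im[260:370,380:500],None,fx=3.3,fy=3.3);b=cv2.resize(im[150:285,90:305],None,fx=1.8,fy=1.8)
  o=np.zeros((600,800,3),np.uint8);o[:a.shape[0],:a.shape[1]]=a;o[:b.shape[0],400:400+b.shape[1]]=b;cv2.imwrite('pics/crop0.png',o[:370])
E
python3 m.py
```

```text
top blue n 315 zmax [0.0416 0.0794 0.0825]
 top face mean [ 0.4316 -0.2561  0.0829] [ 0.43166001 -0.15560444  0.41322095]
  green 1016 z 0.0106 ((589.1465454101562, 232.08624267578125), (69.02014923095703, 38.24020767211914), 82.71060180664062)
  black 981 z 0.0108 ((564.16845703125, 43.809486389160156), (67.33139038085938, 37.4945182800293), 82.59117889404297)
  rail 1726 ((603.5757446289062, 133.3722381591797), (289.5203552246094, 15.033077239990234), 82.46636199951172) 0.0322199150605581
  bar 561 ((484.331787109375, 61.758583068847656), (220.5677490234375, 35.504146575927734), 58.789207458496094) 0.07239299217424011
  red [0.54761257 0.14509017 0.07237895]
side blue n 483 zmax [0.0366 0.0617 0.0805]
 top face mean [ 0.4245 -0.2483  0.0802] [0.25587242 0.02926435 0.2329698 ]
  green 1211 z 0.0107 ((586.7493896484375, 233.01144409179688), (67.87725830078125, 41.22734069824219), 82.3432388305664)
  black 752 z 0.0106 ((561.3184204101562, 45.24725341796875), (69.72393798828125, 39.112857818603516), 81.4178237915039)
  rail 1110 ((611.63330078125, 205.7677764892578), (147.4311981201172, 17.67408561706543), 81.72490692138672) 0.031937627474757035
  bar 747 ((303.5463562011719, 211.2246856689453), (57.48385238647461, 512.5802612304688), 70.36093139648438) 0.07187488285977722
  red [0.54340325 0.14938245 0.07084061]
```

View pics/crop0.png

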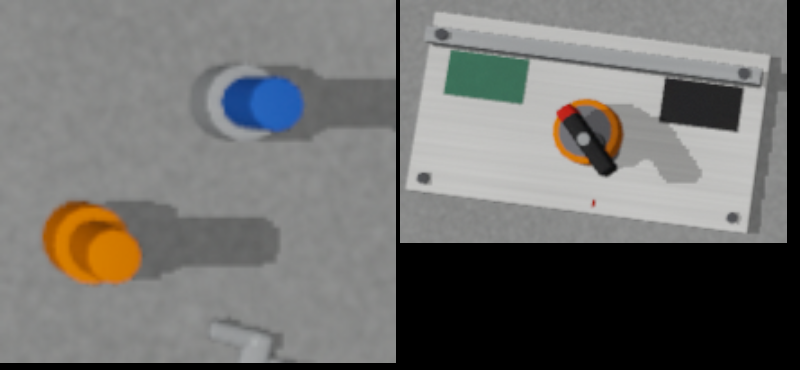

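```bash
cat > m2.py <<'E'
from h import *
import sys
def bar(n,c):
    z=np.load(f'pics/{n}.npz');p=z['p'];W=world(c,z['d']);X,Y,Z=W[...,0],W[...,1],W[...,2]
    m=(np.hypot(X-.525,Y-.131)<.045)&(Z>.064)&(Z<.078)
    q=W[m];r=cv2.minAreaRect((q[:,:2]*1000).astype(np.float32))
    hsv=cv2.cvtColor(p,cv2.COLOR_RGB2HSV).astype(int)
    rd=m&((hsv[...,0]<8)|(hsv[...,0]>172))&(hsv[...,1]>120)
    c0=np.array(r[0]);e=W[rd].mean(0)[:2]*1000-c0
    # PCA dir
    w,v=np.linalg.eigh(np.cov((q[:,:2]).T));d=v[:,1]; d=d*np.sign(d@e)
    print(n,'bar',r,'z',np.median(q[:,2]),'dir deg',np.degrees(np.arctan2(d[1],d[0])),'bolt(rel 82.5)',np.radians(np.degrees(np.arctan2(d[1],d[0]))-82.5))
def gauge(n,c,near,top=.08):
    z=np.load(f'pics/{n}.npz');p=z['p'];W=world(c,z['d']);X,Y,Z=W[...,0],W[...,1],W[...,2]
    hsv=cv2.cvtColor(p,cv2.COLOR_RGB2HSV).astype(int)
    b=(abs(hsv[...,0]-110)<12)&(hsv[...,1]>130)&(np.hypot(X-near[0],Y-near[1])<.05)
    q=W[b];zt=np.percentile(q[:,2],98);t=q[q[:,2]>zt-.004]
    cc=cv2.minEnclosingCircle((t[:,:2]*1000).astype(np.float32));print(n,'gauge top',len(t),zt,cc,'blue zmin',q[:,2].min())
if __name__=='__main__':
    for c in('top','side'):
        bar(c+'0',c);gauge(c+'0',c,(.43,-.25))
E
python3 m2.py
```

```text
top0 bar ((525.3701171875, 129.8233642578125), (63.89702224731445, 14.576107025146484), 34.81428527832031) z 0.07183393075703015 dir deg 35.267496042526524 bolt(rel 82.5) -0.8243627080191639
top0 gauge top 195 0.08242839381502917 ((431.6558532714844, -258.01556396484375), 11.524120330810547) blue zmin 0.03443559819783226
side0 bar ((523.636962890625, 132.0980224609375), (64.52779388427734, 15.460290908813477), 34.974124908447266) z 0.07101955153487996 dir deg 35.87432605191535 bolt(rel 82.5) -0.8137715263554208
side0 gauge top 109 0.08046180268566547 ((429.3424377441406, -256.6438293457031), 12.427748680114746) blue zmin 0.03476185820714334
```

The crop confirms it: blue grip on a steel plug, with the look-alike orange throughout. The bar centre from both cameras agrees with the layout: about (524.5, 131), red end pointing at 35.5°. The lane's +y is at 82.5°, so the bolt angle is about -0.82. Moving over the handle.

Request:
step_arm(moves=[{"hand": 0, "translation": [18, 40, 0], "spin": 0.016}, {"hand": 0, "translation": [18, 40, 0], "spin": 0.016}, {"hand": 0, "translation": [18, 40, 0], "spin": 0.016}, {"hand": 0, "translation": [18, 40, 0], "spin": 0.016}, {"hand": 0, "translation": [18, 40, 0], "spin": 0.016}, {"hand": 0, "translation": [18, 40, 0], "spin": 0.016}, {"hand": 0, "translation": [18, 40, 0], "spin": 0.016}, {"hand": 0, "translation": [18, 40, 0], "spin": 0.016}, {"hand": 0, "translation": [18, 40, 0], "spin": 0.016}, {"hand": 0, "translation": [18, 40, 0], "spin": 0.016}, {"hand": 0, "translation": [18, 40, 0], "spin": 0.016}, {"hand": 0, "translation": [18, 40, 0], "spin": 0.016}, {"hand": 0, "translation": [18, 40, 0], "spin": 0.016}, {"hand": 0, "translation": [18, 40, 0], "spin": 0.016}, {"hand": 0, "translation": [18, 40, 0], "spin": 0.016}, {"hand": 0, "translation": [18, 40, 0], "spin": 0.016}, {"hand": 0, "translation": [18, 40, 0], "spin": 0.016}, {"hand": 0, "translation": [12, 40, 0], "spin": 0.006}, {"hand": 0, "translation": [0, 0, 0], "spin": 0}, {"hand": 0, "translation": [0, 0, 0], "spin": 0}], squeeze=20)

```text
t: 2.5
position: [0.5244, 0.131, 0.2224]
ee_rot: [-0.0, 0.953, 0.304, -0.0]
contact_force: [0.5, 0.8, -0.2]
opening: 1.003
```

Request:
step_arm(moves=[{"hand": 0, "translation": [0, 0, -40], "spin": 0}, {"hand": 0, "translation": [0, 0, -40], "spin": 0}, {"hand": 0, "translation": [0, 0, -40], "spin": 0}, {"hand": 0, "translation": [0, 0, -25], "spin": 0}, {"hand": 0, "translation": [0, 0, -20], "spin": 0}, {"hand": 0, "translation": [0, 0, -13], "spin": 0}, {"hand": 0.5, "translation": [0, 0, 0], "spin": 0}, {"hand": 1, "translation": [0, 0, 0], "spin": 0}, {"hand": 1, "translation": [0, 0, 0], "spin": 0}, {"hand": 1, "translation": [0, 0, 0], "spin": 0}, {"hand": 1, "translation": [0, 0, 0], "spin": 0}, {"hand": 1, "translation": [0, 0, 0], "spin": 0}])

```text
t: 3.7
position: [0.5248, 0.1301, 0.0449]
ee_rot: [0.0, 0.953, 0.303, 0.0]
contact_force: [0.3, -0.5, -0.5]
opening: 0.54
```

Request:
step_arm(moves=[{"hand": 1, "translation": [0, 0, 0], "spin": 0}, {"hand": 1, "translation": [0, 0, 0], "spin": 0}, {"hand": 1, "translation": [0, 0, 0], "spin": 0}, {"hand": 1, "translation": [0, 0, 0], "spin": 0}, {"hand": 1, "translation": [0, 0, 0], "spin": 0}, {"hand": 1, "translation": [0, 0, 0], "spin": 0}])

```text
t: 4.3
position: [0.5247, 0.1299, 0.0446]
ee_rot: [0.0, 0.953, 0.303, 0.0]
contact_force: [0.2, -1.5, -0.5]
opening: 0.212
```

Request:
step_arm(moves=[{"hand": 1, "translation": [0, 0, 0], "spin": 0}, {"hand": 1, "translation": [0, 0, 0], "spin": 0}, {"hand": 1, "translation": [0, 0, 0], "spin": 0}, {"hand": 1, "translation": [0, 0, 0], "spin": 0}])

```text
t: 4.7
position: [0.5246, 0.1299, 0.0446]
ee_rot: [0.0, 0.953, 0.303, 0.0]
contact_force: [1.4, -1.2, -0.4]
opening: 0.213
```

```bash
python3 - <<'E'
from h import *
p,_=shot('side','side1');q,_=shot('top','top1')
a=cv2.resize(p[210:340,90:290],None,fx=2,fy=2);b=cv2.resize(q[140:300,80:310],None,fx=1.7,fy=1.7)
o=np.zeros((300,800,3),np.uint8);o[:260,:400]=a;o[:272,400:791]=b;cv2.imwrite('pics/c1.png',o[:,:,::-1]);print(manip.sense()['ft_torque'],manip.sense()['opening'])
E
```

```text
[-0.30994358 -0.40758608  0.00125701] 0.21087115518212524
```

View pics/c1.png

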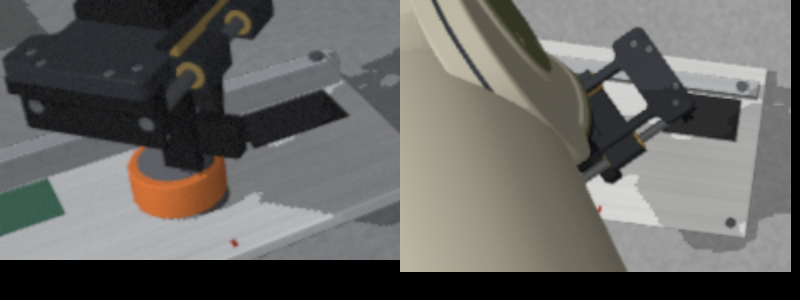

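The side crop at (200,135) shows the fingers closed on the bar. Turning anticlockwise.

Request:
step_arm(moves=[{"hand": 1, "translation": [0, 0, 0], "spin": 0.06}, {"hand": 1, "translation": [0, 0, 0], "spin": 0.06}, {"hand": 1, "translation": [0, 0, 0], "spin": 0.06}, {"hand": 1, "translation": [0, 0, 0], "spin": 0.06}, {"hand": 1, "translation": [0, 0, 0], "spin": 0.06}, {"hand": 1, "translation": [0, 0, 0], "spin": 0.06}, {"hand": 1, "translation": [0, 0, 0], "spin": 0.06}])

```text
t: 5.5
position: [0.525, 0.1297, 0.0446]
ee_rot: [0.0, 0.869, 0.495, 0.0]
contact_force: [2.7, -2.4, -2.0]
opening: 0.217
```

```bash
python3 -c "
from h import *
s=manip.sense();print(s['contact_force'],s['ft_torque'],s['position'],s['opening'])"
```

```text
[ 2.65228229 -2.37992174 -2.02930144] [-0.49833818 -0.71591208 -0.07597589] [0.52497763 0.12965908 0.0445974 ] 0.21692716666536876
```

Request:
step_arm(moves=[{"hand": 1, "translation": [0, 0, 0], "spin": 0.06}, {"hand": 1, "translation": [0, 0, 0], "spin": 0.06}, {"hand": 1, "translation": [0, 0, 0], "spin": 0.06}, {"hand": 1, "translation": [0, 0, 0], "spin": 0.06}, {"hand": 1, "translation": [0, 0, 0], "spin": 0.06}, {"hand": 1, "translation": [0, 0, 0], "spin": 0.06}, {"hand": 1, "translation": [0, 0, 0], "spin": 0.044}, {"hand": 1, "translation": [0, 0, 0], "spin": 0}, {"hand": 1, "translation": [0, 0, 0], "spin": 0}])

```text
t: 6.4
position: [0.5254, 0.1295, 0.0446]
ee_rot: [0.001, 0.753, 0.659, 0.0]
contact_force: [5.9, -2.0, -3.2]
opening: 0.215
```

```bash
python3 - <<'E'
from h import *
s=manip.sense();print(s['contact_force'],s['ft_torque'],s['position'],s['opening'],s['ee_rot'],2*np.degrees(np.arctan2(s['ee_rot'][2],s['ee_rot'][1])))
p,d=shot('side','side2')
E
```

```text
[ 5.85085809 -2.04754373 -3.1680415 ] [-0.49172286 -1.17440255 -0.093789  ] [0.52541467 0.12950296 0.04463367] 0.21500465010233452 [5.32103229e-04 7.52523763e-01 6.58564693e-01 4.97680422e-04] 82.38102623978995
```

Request:
step_arm(moves=[{"hand": 0.5, "translation": [0, 0, 0], "spin": 0}, {"hand": 0, "translation": [0, 0, 0], "spin": 0}, {"hand": 0, "translation": [0, 0, 0], "spin": 0}, {"hand": 0, "translation": [0, 0, 0], "spin": 0}, {"hand": 0, "translation": [0, 0, 0], "spin": 0}, {"hand": 0, "translation": [0, 0, 0], "spin": 0}, {"hand": 0, "translation": [0, 0, 20], "spin": 0}, {"hand": 0, "translation": [0, 0, 40], "spin": 0}, {"hand": 0, "translation": [0, 0, 40], "spin": 0}, {"hand": 0, "translation": [-10, -40, 20], "spin": 0}, {"hand": 0, "translation": [-10, -45, 0], "spin": 0}, {"hand": 0, "translation": [-10, -45, 0], "spin": 0}, {"hand": 0, "translation": [-10, -45, 0], "spin": 0}, {"hand": 0, "translation": [-10, -45, 0], "spin": 0}, {"hand": 0, "translation": [-10, -45, 0], "spin": 0}, {"hand": 0, "translation": [-10, -40, 0], "spin": 0}, {"hand": 0, "translation": [-10, -40, 0], "spin": 0}, {"hand": 0, "translation": [-10, -40, 0], "spin": 0}, {"hand": 0, "translation": [0, 0, 0], "spin": 0}])

```text
t: 8.35
position: [0.4321, -0.2607, 0.1642]
ee_rot: [0.0, 0.755, 0.656, -0.001]
contact_force: [-0.5, 0.3, 0.7]
opening: 1.0
```

```bash
python3 - <<'E'
from h import *
import m2
for c in('top','side'):
    shot(c,c+'3')
    try: m2.bar(c+'3',c)
    except Exception as e: print(e)
s=manip.sense();print(s['t'],s['position'],2*np.degrees(np.arctan2(s['ee_rot'][2],s['ee_rot'][1])))
z=np.load('pics/top3.npz');p=z['p'];W=world('top',z['d']);u,v=np.meshgrid(np.arange(640),np.arange(480))
hsv=cv2.cvtColor(p,cv2.COLOR_RGB2HSV).astype(int)
a=np.load('pics/top0.npz')
E
```

```text
top3 bar ((525.41015625, 130.03683471679688), (64.36260223388672, 14.046924591064453), 81.62960052490234) z 0.07202417478751177 dir deg 81.576083190265 bolt(rel 82.5) -0.01612539034439783
side3 bar ((523.2026977539062, 132.34286499023438), (64.06035614013672, 15.836469650268555), 81.48916625976562) z 0.0710242623217825 dir deg 81.46699206437587 bolt(rel 82.5) -0.018029389675870644
8.45 [ 0.43427312 -0.25533569  0.16444545] 82.32728656007316
```

View pics/top3.png

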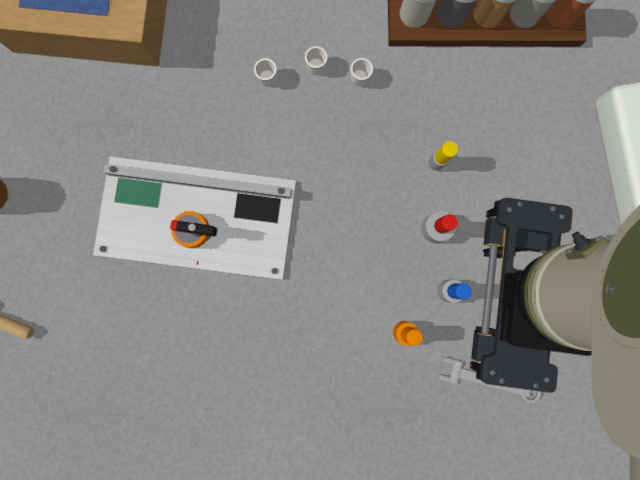

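Top view: the bar now lies along the rail, red end (175,225) towards the green pad, bolt angle about -0.017 (0.2 mm of gap). Now the blue gauge at (457,291).

Request:
step_arm(moves=[{"hand": 0, "translation": [-3, -2, -20], "spin": 0}, {"hand": 0, "translation": [0, 0, -35], "spin": 0}, {"hand": 0, "translation": [0, 0, -35], "spin": 0}, {"hand": 0, "translation": [0, 0, -20], "spin": 0}, {"hand": 0, "translation": [0, 0, -13], "spin": 0}, {"hand": 1, "translation": [0, 0, 0], "spin": 0}, {"hand": 1, "translation": [0, 0, 0], "spin": 0}, {"hand": 1, "translation": [0, 0, 0], "spin": 0}, {"hand": 1, "translation": [0, 0, 0], "spin": 0}, {"hand": 1, "translation": [0, 0, 0], "spin": 0}, {"hand": 1, "translation": [0, 0, 0], "spin": 0}, {"hand": 1, "translation": [0, 0, 0], "spin": 0}, {"hand": 1, "translation": [0, 0, 0], "spin": 0}, {"hand": 1, "translation": [0, 0, 0], "spin": 0}, {"hand": 1, "translation": [0, 0, 0], "spin": 0}, {"hand": 1, "translation": [0, 0, 0], "spin": 0}, {"hand": 1, "translation": [0, 0, 0], "spin": 0}, {"hand": 1, "translation": [0, 0, 0], "spin": 0}], squeeze=25)

```text
t: 10.25
position: [0.4316, -0.2569, 0.0416]
ee_rot: [0.0, 0.752, 0.659, 0.0]
contact_force: [0.9, 0.1, 0.0]
opening: 0.271
```

```bash
python3 - <<'E'
from h import *
p,d=shot('side','side4')
cv2.imwrite('pics/c4.png',cv2.resize(p[130:310,340:560],None,fx=3,fy=3)[:,:,::-1])
s=manip.sense();print(s['opening'],s['contact_force'],s['ft_torque'])
E
```

```text
0.26748991619865575 [ 0.84297114 -0.07554116 -1.31271423] [-0.11478493 -0.2140085   0.05240191]
```

View pics/c4.png

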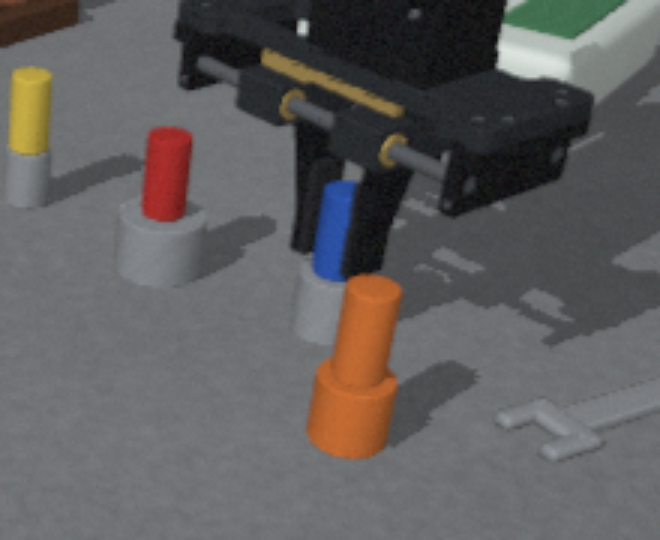

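Opening 0.27 (23.5 mm) matches the 24 mm grip. The crop shows the blue gauge held and its neighbours undisturbed. Lifting it over to the black pad.

Request:
step_arm(moves=[{"hand": 1, "translation": [0, 0, 20], "spin": 0}, {"hand": 1, "translation": [0, 0, 40], "spin": 0}, {"hand": 1, "translation": [0, 0, 40], "spin": 0}, {"hand": 1, "translation": [10, 20, 0], "spin": 0}, {"hand": 1, "translation": [12, 28, 0], "spin": 0}, {"hand": 1, "translation": [14, 32, 0], "spin": 0}, {"hand": 1, "translation": [14, 32, 0], "spin": 0}, {"hand": 1, "translation": [14, 32, 0], "spin": 0}, {"hand": 1, "translation": [14, 32, 0], "spin": 0}, {"hand": 1, "translation": [14, 32, 0], "spin": 0}, {"hand": 1, "translation": [14, 32, 0], "spin": 0}, {"hand": 1, "translation": [14, 32, 0], "spin": 0}, {"hand": 1, "translation": [12, 28, 0], "spin": 0}, {"hand": 1, "translation": [0, 1, 0], "spin": 0}, {"hand": 1, "translation": [0, 0, -30], "spin": 0}, {"hand": 1, "translation": [0, 0, -20], "spin": 0}, {"hand": 1, "translation": [0, 0, 0], "spin": 0}, {"hand": 1, "translation": [0, 0, 0], "spin": 0}])

```text
t: 12.1
position: [0.5633, 0.0438, 0.0918]
ee_rot: [-0.0, 0.752, 0.659, -0.0]
contact_force: [-0.0, 0.5, -2.5]
opening: 0.269
```

```bash
cat > st.py <<'E'
from h import *
import sys
n=sys.argv[1]
p,d=shot('side',n)
W=world('side',d)
cv2.imwrite(f'pics/c_{n}.png',cv2.resize(p[170:400,30:330],None,fx=2.5,fy=2.5)[:,:,::-1])
s=manip.sense();print(s['t'],s['position'].round(4),s['opening'],s['contact_force'].round(2),s['ft_torque'].round(2))
o=np.array([.5758,.138]);r=s['position'][:2]-o
print('lane xy mm',1000*(r@[.9914,-.1305]),1000*(r@[.1305,.9914]),'yaw',2*np.degrees(np.arctan2(s['ee_rot'][2],s['ee_rot'][1])))
E
python3 st.py s5
```

```text
12.15 [0.5639 0.044  0.0925] 0.2696526953243641 [-0.12 -0.09 -2.58] [-0.04 -0.1  -0.02]
lane xy mm 0.4875686925686993 -94.78314879991953 yaw 82.4180583852466
```

View pics/c_s5.png

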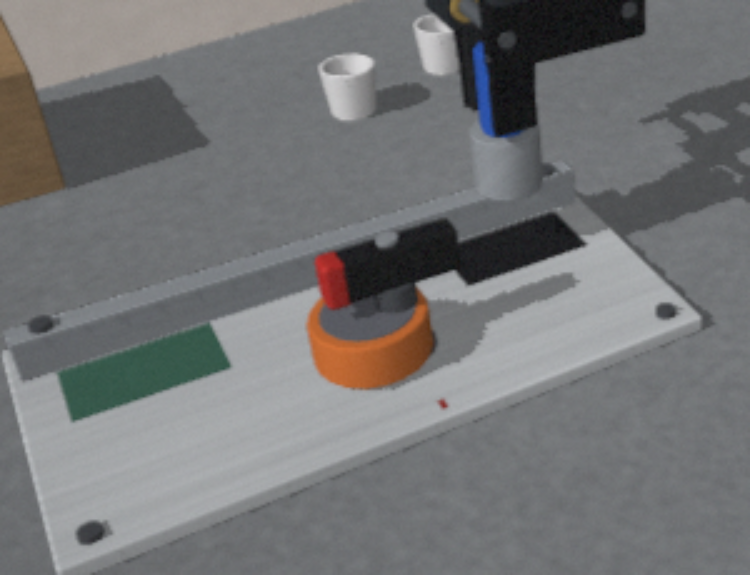

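The gauge hangs upright above the black pad at crop (505,190), handle parallel to the rail. Lowering.

Request:
step_arm(moves=[{"hand": 1, "translation": [0, 0, -20], "spin": 0}, {"hand": 1, "translation": [0, 0, -12], "spin": 0}, {"hand": 1, "translation": [0, 0, -5], "spin": 0}, {"hand": 1, "translation": [0, 0, -2], "spin": 0}, {"hand": 1, "translation": [0, 0, -1], "spin": 0}, {"hand": 1, "translation": [0, 0, 0], "spin": 0}, {"hand": 1, "translation": [0, 0, 0], "spin": 0}])

```text
t: 12.85
position: [0.5639, 0.0442, 0.0521]
ee_rot: [0.0, 0.752, 0.659, 0.0]
contact_force: [0.2, -0.1, -3.2]
opening: 0.269
```

```bash
python3 st.py s6
```

```text
12.9 [0.5638 0.0441 0.052 ] 0.26851334922514086 [ 0.28  0.34 -3.8 ] [-0.01 -0.09  0.01]
lane xy mm 0.37987821188644255 -94.63218346679766 yaw 82.43537137215358
```

View pics/c_s6.png

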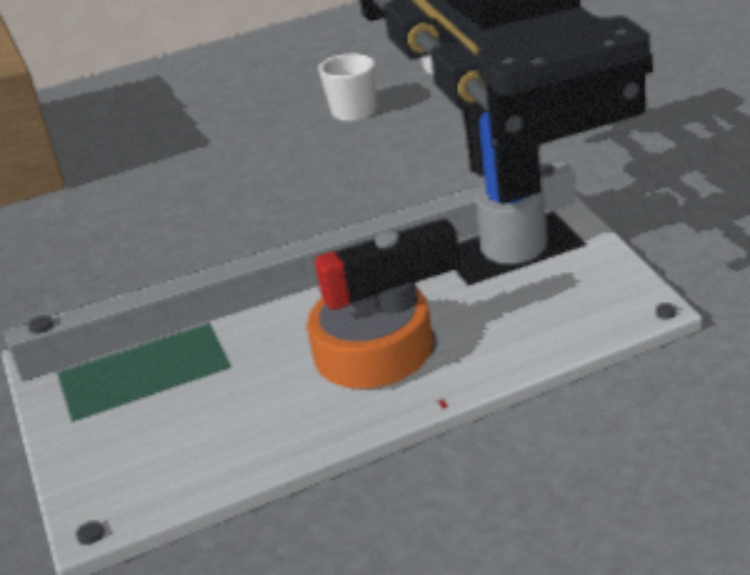

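Request:
step_arm(moves=[{"hand": 1, "translation": [0, 0, -1], "spin": 0}, {"hand": 1, "translation": [0, 0, 0], "spin": 0}, {"hand": 0.6, "translation": [0, 0, 0], "spin": 0}, {"hand": 0.6, "translation": [0, 0, 0], "spin": 0}, {"hand": 0.6, "translation": [0, 0, 0], "spin": 0}, {"hand": 0.6, "translation": [0, 0, 0], "spin": 0}, {"hand": 0.6, "translation": [0, 0, 0], "spin": 0}])

```text
t: 13.6
position: [0.5636, 0.0441, 0.0506]
ee_rot: [0.0, 0.752, 0.659, 0.0]
contact_force: [0.3, -0.4, 0.3]
opening: 0.398
```

```bash
python3 st.py s7
```

```text
13.65 [0.5636 0.0441 0.0506] 0.40017944553727525 [-0.46 -0.21  0.23] [ 0.05 -0.08  0.04]
lane xy mm 0.14936332116322926 -94.70028414231714 yaw 82.435750477263
```

Request:
step_arm(moves=[{"hand": 1, "translation": [0, 0, 0], "spin": 0}, {"hand": 1, "translation": [0, 0, 0], "spin": 0}, {"hand": 1, "translation": [0, 0, 0], "spin": 0}, {"hand": 1, "translation": [0, 0, 0], "spin": 0}, {"hand": 1, "translation": [0, 0, 0], "spin": 0}, {"hand": 1, "translation": [0, 0, 0], "spin": 0}], squeeze=15)

```text
t: 14.25
position: [0.5636, 0.0441, 0.0505]
ee_rot: [0.0, 0.752, 0.659, 0.0]
contact_force: [1.2, -0.8, 0.0]
opening: 0.275
```

```bash
python3 st.py s8; python3 - <<'E'
import cv2,numpy as np
cv2.imwrite('pics/c78.png',np.hstack([cv2.imread(f'pics/c_s{i}.png')[60:330,370:] for i in(7,8)]))
E
```

```text
14.3 [0.5636 0.0441 0.0505] 0.26991431138054445 [-0.4  -0.67 -0.85] [-0.02 -0.28  0.  ]
lane xy mm 0.14261339328842243 -94.67905465672351 yaw 82.44016314165135
```

View pics/c78.png

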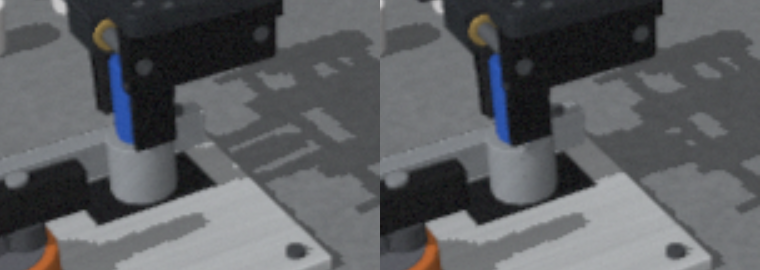

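The gauge stands on the black pad (released, stood freely, re-gripped). Sliding along the lane, checking forces part-way.

Request:
step_arm(moves=[{"hand": 1, "translation": [1.3, 9.9, 0], "spin": 0}, {"hand": 1, "translation": [1.3, 9.9, 0], "spin": 0}, {"hand": 1, "translation": [1.3, 9.9, 0], "spin": 0}, {"hand": 1, "translation": [1.3, 9.9, 0], "spin": 0}, {"hand": 1, "translation": [1.3, 9.9, 0], "spin": 0}, {"hand": 1, "translation": [1.3, 9.9, 0], "spin": 0}, {"hand": 1, "translation": [1.3, 9.9, 0], "spin": 0}])

```text
t: 15.0
position: [0.5727, 0.1142, 0.0505]
ee_rot: [-0.0, 0.752, 0.659, -0.0]
contact_force: [-0.2, -2.5, 1.6]
opening: 0.268
```

```bash
python3 st.py s9
```

```text
15.05 [0.5726 0.1166 0.0507] 0.2693650076458788 [-0.26  1.35  0.23] [ 0.22 -0.25  0.01]
lane xy mm -0.35613459549585025 -21.609854903451303 yaw 82.55469412445187
```

View pics/c_s9.png

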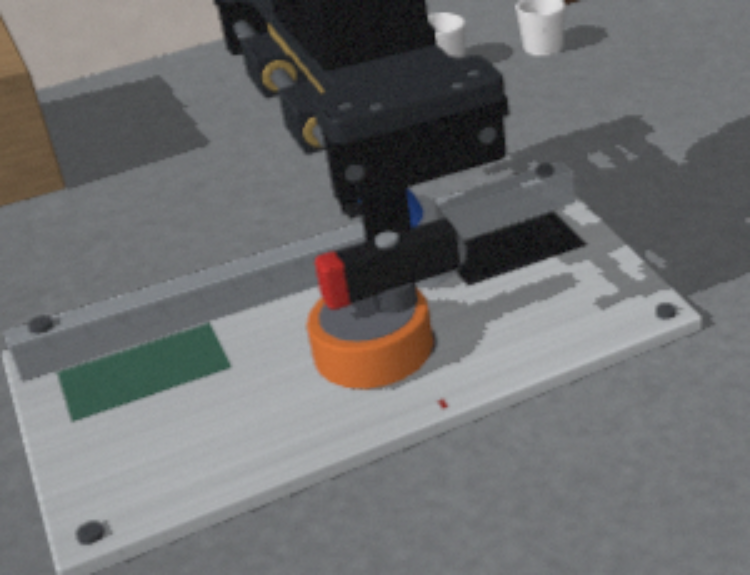

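Request:
step_arm(moves=[{"hand": 1, "translation": [1.3, 6, 0], "spin": 0}, {"hand": 1, "translation": [0.8, 6, 0], "spin": 0}, {"hand": 1, "translation": [0.8, 6, 0], "spin": 0}, {"hand": 1, "translation": [0.8, 6, 0], "spin": 0}])

```text
t: 15.45
position: [0.5764, 0.1377, 0.0505]
ee_rot: [-0.0, 0.752, 0.659, -0.0]
contact_force: [-1.5, -1.9, 2.3]
opening: 0.271
```

```bash
python3 st.py s10
```

```text
15.5 [0.5763 0.1392 0.0506] 0.27078926475147 [ 0.94 -0.11  0.24] [-0.2  -0.19 -0.05]
lane xy mm 0.36618005495242045 1.248095125827395 yaw 82.49125334893827
```

At the narrowest point with no side force. Continuing to the green pad.

Request:
step_arm(moves=[{"hand": 1, "translation": [1.2, 9.5, 0], "spin": 0}, {"hand": 1, "translation": [1.2, 9.5, 0], "spin": 0}, {"hand": 1, "translation": [1.2, 9.5, 0], "spin": 0}, {"hand": 1, "translation": [1.2, 9.5, 0], "spin": 0}, {"hand": 1, "translation": [1.2, 9.5, 0], "spin": 0}, {"hand": 1, "translation": [1.2, 9.5, 0], "spin": 0}, {"hand": 1, "translation": [1.2, 9.5, 0], "spin": 0}, {"hand": 1, "translation": [1.2, 9.5, 0], "spin": 0}, {"hand": 1, "translation": [1.2, 9, 0], "spin": 0}, {"hand": 1, "translation": [1.2, 8, 0], "spin": 0}, {"hand": 1, "translation": [0, 0, 0], "spin": 0}, {"hand": 1, "translation": [0, 0, 0], "spin": 0}])

```text
t: 16.7
position: [0.5882, 0.2315, 0.0507]
ee_rot: [-0.0, 0.752, 0.659, 0.001]
contact_force: [-0.1, 1.0, 1.0]
opening: 0.269
```

```bash
python3 st.py s11
```

```text
16.75 [0.5883 0.2311 0.0507] 0.2677861683409299 [-0.13  2.62  0.05] [ 0.55 -0.02 -0.01]
lane xy mm 0.23159335788938867 93.93346626507252 yaw 82.46127564982906
```

View pics/c_s11.png

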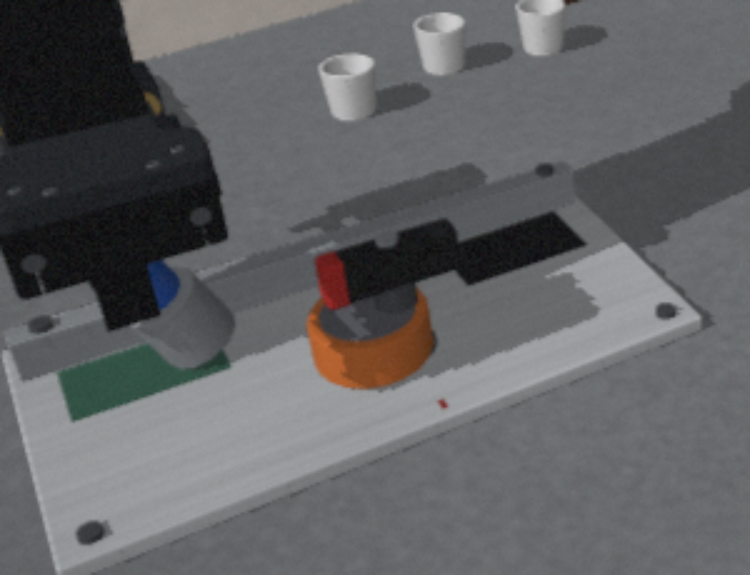

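The gauge tipped about the jaw axis while sliding: plug at crop (190,320), bottom trailing. The grip was too weak for the drag at that height. I'll let it swing upright just above the plate, take it back to the black pad, and redo the pass with the jaws along the lane, which resist that tilt.

Request:
step_arm(moves=[{"hand": 1, "translation": [0, 0, 5], "spin": 0}, {"hand": 1, "translation": [0, 0, 5], "spin": 0}, {"hand": 1, "translation": [0, 0, 0], "spin": 0}], squeeze=15)

```text
t: 17.05
position: [0.5888, 0.23, 0.0614]
ee_rot: [0.0, 0.752, 0.659, 0.0]
contact_force: [-0.2, 0.2, -2.7]
opening: 0.272
```

```bash
python3 st.py s12
```

```text
17.1 [0.5886 0.23   0.061 ] 0.2691195391636346 [ 0.07  1.27 -2.22] [ 0.07 -0.11  0.01]
lane xy mm 0.7201052131715658 92.89283289345272 yaw 82.40553394481627
```

Request:
step_arm(moves=[{"hand": 1, "translation": [0, 0, 0], "spin": 0}, {"hand": 1, "translation": [0, 0, 0], "spin": 0}, {"hand": 1, "translation": [0, 0, 0], "spin": 0}], squeeze=6)

```text
t: 17.4
position: [0.5883, 0.2303, 0.0604]
ee_rot: [0.0, 0.752, 0.659, -0.0]
contact_force: [0.2, -0.0, -2.7]
opening: 0.274
```

```bash
python3 st.py s13; python3 - <<'E'
import cv2,numpy as np
cv2.imwrite('pics/c1213.png',np.hstack([cv2.imread(f'pics/c_s{i}.png')[200:450,0:380] for i in(12,13)]))
E
```

```text
17.45 [0.5883 0.2303 0.0604] 0.2716123056801321 [-1.    0.03 -2.94] [ 0.02 -0.07  0.02]
lane xy mm 0.3056632213730044 93.16993052728722 yaw 82.43663538373369
```

View pics/c1213.png

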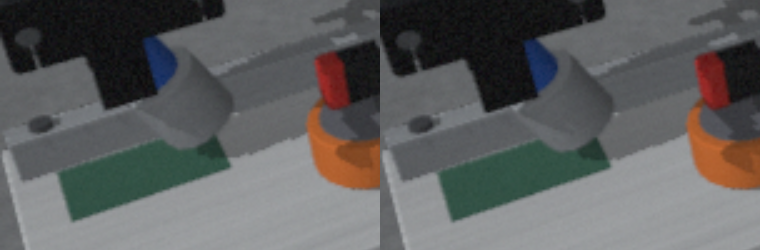

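Request:
step_arm(moves=[{"hand": 1, "translation": [0, 0, 0], "spin": 0}, {"hand": 1, "translation": [0, 0, 0], "spin": 0}, {"hand": 1, "translation": [0, 0, 0], "spin": 0}, {"hand": 1, "translation": [0, 0, 0], "spin": 0}], squeeze=3)

```text
t: 17.85
position: [0.5884, 0.2304, 0.0606]
ee_rot: [0.0, 0.752, 0.659, 0.0]
contact_force: [0.4, 0.6, -3.1]
opening: 0.274
```

```bash
python3 st.py s14; python3 - <<'E'
import cv2,numpy as np
cv2.imwrite('pics/cc14.png',cv2.imread(f'pics/c_s14.png')[150:450,0:380])
E
```

```text
17.9 [0.5884 0.2304 0.0606] 0.2735541267724376 [-0.04 -0.07 -3.29] [ 0.02 -0.08  0.01]
lane xy mm 0.39290357383976215 93.23658334540576 yaw 82.4390745386611
```

View pics/cc14.png

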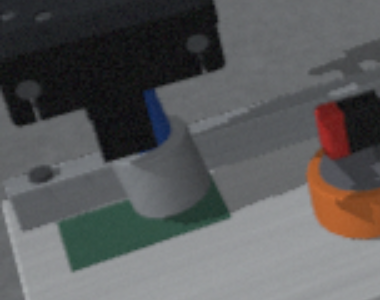

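It is righting itself under the light grip (plug at crop (168,180), about 15° left). Waiting a little longer.

Request:
step_arm(moves=[{"hand": 1, "translation": [0, 0, 0], "spin": 0}, {"hand": 1, "translation": [0, 0, 0], "spin": 0}, {"hand": 1, "translation": [0, 0, 0], "spin": 0}, {"hand": 1, "translation": [0, 0, 0], "spin": 0}, {"hand": 1, "translation": [0, 0, 0], "spin": 0}], squeeze=3)

```text
t: 18.4
position: [0.5884, 0.2304, 0.0606]
ee_rot: [0.0, 0.752, 0.659, 0.0]
contact_force: [0.3, 0.2, -2.8]
opening: 0.27
```

```bash
python3 st.py s15; python3 - <<'E'
import cv2,numpy as np
cv2.imwrite('pics/cc15.png',cv2.imread(f'pics/c_s15.png')[150:450,0:380])
E
```

```text
18.45 [0.5884 0.2304 0.0606] 0.2744266184865895 [-0.17  0.04 -3.73] [-0.02 -0.08 -0.03]
lane xy mm 0.4113658103417125 93.252452000426 yaw 82.43658254327282
```

View pics/cc15.png

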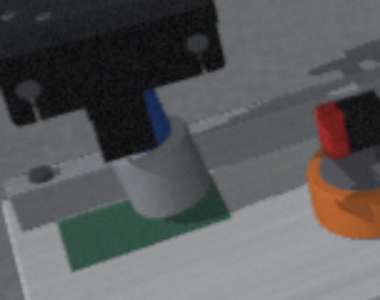

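Request:
step_arm(moves=[{"hand": 1, "translation": [0, 0, 0], "spin": 0}, {"hand": 1, "translation": [0, 0, 20], "spin": 0}, {"hand": 1, "translation": [0, 0, 30], "spin": 0}, {"hand": 1, "translation": [0, 0, 30], "spin": 0}, {"hand": 1, "translation": [-2, -15, 0], "spin": 0}, {"hand": 1, "translation": [-3.4, -25, 0], "spin": 0}, {"hand": 1, "translation": [-4, -30, 0], "spin": 0}, {"hand": 1, "translation": [-4, -30, 0], "spin": 0}, {"hand": 1, "translation": [-4, -30, 0], "spin": 0}, {"hand": 1, "translation": [-4, -30, 0], "spin": 0}, {"hand": 1, "translation": [-2.2, -16, 0], "spin": 0}, {"hand": 1, "translation": [-1.4, -10.4, 0], "spin": 0}, {"hand": 1, "translation": [0, 0, -30], "spin": 0}, {"hand": 1, "translation": [0, 0, -30], "spin": 0}, {"hand": 1, "translation": [0, 0, -17], "spin": 0}, {"hand": 1, "translation": [0, 0, 0], "spin": 0}], squeeze=25)

```text
t: 20.05
position: [0.5619, 0.0444, 0.0616]
ee_rot: [-0.001, 0.752, 0.659, -0.001]
contact_force: [-0.7, -0.2, -1.9]
opening: 0.265
```

```bash
python3 st.py s16
```

```text
20.1 [0.5629 0.0447 0.0633] 0.2695625818237351 [ 0.36  0.24 -1.75] [ 0.08 -0.1   0.  ]
lane xy mm -0.5699807745629202 -94.19064511981608 yaw 82.49694555418039
```

View pics/c_s16.png

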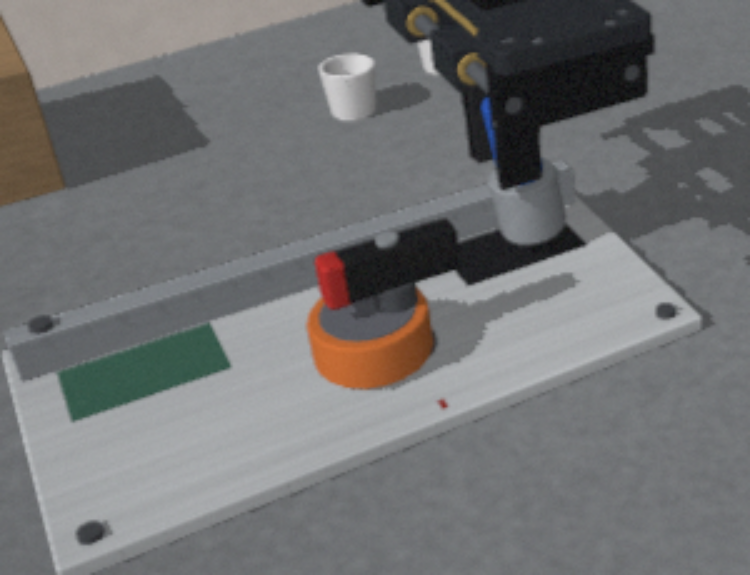

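Request:
step_arm(moves=[{"hand": 1, "translation": [0, 0, -5], "spin": 0}, {"hand": 1, "translation": [0, 0, -3], "spin": 0}, {"hand": 1, "translation": [0, 0, -2], "spin": 0}, {"hand": 1, "translation": [0, 0, -1], "spin": 0}, {"hand": 1, "translation": [0, 0, -1], "spin": 0}, {"hand": 1, "translation": [0, 0, 0], "spin": 0}, {"hand": 0.65, "translation": [0, 0, 0], "spin": 0}, {"hand": 0.65, "translation": [0, 0, 0], "spin": 0}, {"hand": 0.65, "translation": [0, 0, 0], "spin": 0}, {"hand": 0.65, "translation": [0, 0, 0], "spin": 0}, {"hand": 0.65, "translation": [0, 0, 0], "spin": 0}], squeeze=3)

```text
t: 21.2
position: [0.5633, 0.0441, 0.0515]
ee_rot: [-0.0, 0.752, 0.659, 0.0]
contact_force: [-0.7, 0.2, -1.0]
opening: 0.347
```

```bash
python3 st.py s17
```

```text
21.25 [0.5634 0.044  0.0516] 0.3544777491981889 [ 0.11  0.2  -0.75] [-0.04 -0.1  -0.02]
lane xy mm -0.06586011788796246 -94.81286789519832 yaw 82.43604946712533
```

View pics/c_s17.png

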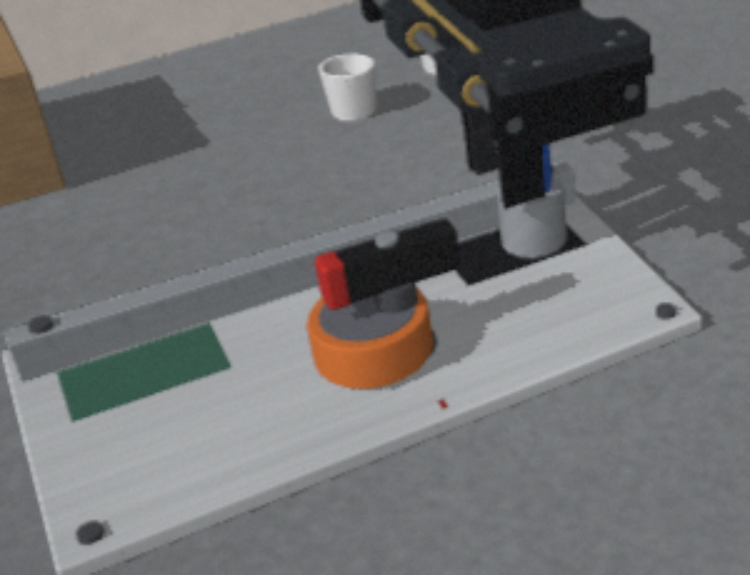

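It stands upright on the black pad again at crop (533,225), about 12 mm further back, and the handle is unchanged. Now turning the jaws to lie along the lane.

Request:
step_arm(moves=[{"hand": 0, "translation": [0, 0, 0], "spin": 0}, {"hand": 0, "translation": [0, 0, 0], "spin": 0}, {"hand": 0, "translation": [0, 0, 0], "spin": 0}, {"hand": 0, "translation": [0, 0, 0], "spin": 0}, {"hand": 0, "translation": [0, 0, 20], "spin": 0}, {"hand": 0, "translation": [0, 0, 40], "spin": 0}, {"hand": 0, "translation": [-1.5, -12, 0], "spin": 0.131}, {"hand": 0, "translation": [0, 0, 0], "spin": 0.131}, {"hand": 0, "translation": [0, 0, 0], "spin": 0.131}, {"hand": 0, "translation": [0, 0, 0], "spin": 0.131}, {"hand": 0, "translation": [0, 0, 0], "spin": 0.131}, {"hand": 0, "translation": [0, 0, 0], "spin": 0.131}, {"hand": 0, "translation": [0, 0, 0], "spin": 0.131}, {"hand": 0, "translation": [0, 0, 0], "spin": 0.131}, {"hand": 0, "translation": [0, 0, 0], "spin": 0.131}, {"hand": 0, "translation": [0, 0, 0], "spin": 0.131}, {"hand": 0, "translation": [0, 0, 0], "spin": 0.131}, {"hand": 0, "translation": [0, 0, 0], "spin": 0.13}, {"hand": 0, "translation": [0, 0, 0], "spin": 0}], squeeze=10)

```text
t: 23.15
position: [0.5618, 0.0319, 0.1114]
ee_rot: [-0.0, 0.065, 0.998, 0.0]
contact_force: [-0.4, 0.4, -0.3]
opening: 0.998
```

```bash
python3 st.py s18; python3 -c "
import m2
m2.gauge('s18','side',(.562,.033))
from h import *
s=manip.sense();print(s['q'])"
```

```text
23.2 [0.5618 0.032  0.1115] 0.9988418004276467 [-0.4   0.21 -0.04] [ 0.09 -0.12 -0.07]
lane xy mm -0.013673950868839033 -106.9078820330752 yaw 172.28516306935546
s18 gauge top 138 0.09089836549690747 ((544.9231567382812, 23.561077117919922), 26.485292434692383) blue zmin 0.033608113012989826
[ 0.78536903  0.57949853 -1.19200354  1.71794018  0.56683034  1.24176959
  0.89187059]
```

View pics/c_s18.png

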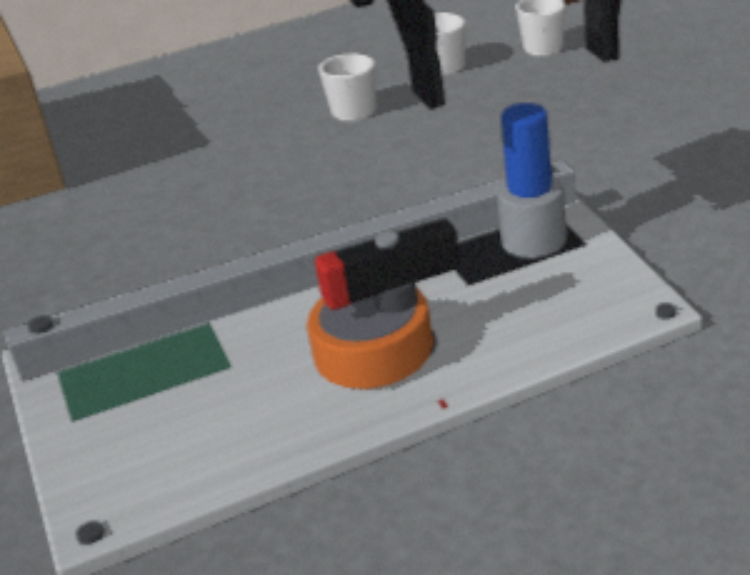

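```bash
python3 - <<'E'
from h import *
z=np.load('pics/s18.npz');p=z['p'];W=world('side',z['d'])
hsv=cv2.cvtColor(p,cv2.COLOR_RGB2HSV).astype(int)
b=(abs(hsv[...,0]-110)<14)&(hsv[...,1]>120)&(np.hypot(W[...,0]-.562,W[...,1]-.033)<.025)
q=W[b];print(len(q),q.min(0),q.max(0))
t=q[q[:,2]>.0885];print('top',len(t),cv2.minEnclosingCircle((t[:,:2]*1000).astype(np.float32)),t.mean(0))
from scipy.optimize import least_squares
s=q[(q[:,2]<.086)&(q[:,2]>.05)]
r=least_squares(lambda x:np.hypot(s[:,0]-x[0]-x[2]*(s[:,2]-.06),s[:,1]-x[1]-x[3]*(s[:,2]-.06))-.012,[.562,.033,0,0],loss='soft_l1',f_scale=.001);print('axis@.06 & slope',r.x)
E
```

```text
619 [0.54747041 0.0218959  0.0440717 ] [0.56886432 0.04482262 0.09126497]
top 114 ((558.08935546875, 33.45303726196289), 10.998167037963867) [0.55787981 0.0333014  0.08998937]
axis@.06 & slope [ 0.56112134  0.03185315  0.00576134 -0.00205876]
```

The gauge axis is upright (slope under 0.6 %) and lies within 1 mm of the tool. Descending, then a firm grip.

Request:
step_arm(moves=[{"hand": 0, "translation": [0, 0, -25], "spin": 0}, {"hand": 0, "translation": [0, 0, -20], "spin": 0}, {"hand": 0, "translation": [0, 0, -11], "spin": 0}, {"hand": 0, "translation": [0, 0, -4], "spin": 0}, {"hand": 1, "translation": [0, 0, 0], "spin": 0}, {"hand": 1, "translation": [0, 0, 0], "spin": 0}, {"hand": 1, "translation": [0, 0, 0], "spin": 0}, {"hand": 1, "translation": [0, 0, 0], "spin": 0}, {"hand": 1, "translation": [0, 0, 0], "spin": 0}, {"hand": 1, "translation": [0, 0, 0], "spin": 0}, {"hand": 1, "translation": [0, 0, 0], "spin": 0}, {"hand": 1, "translation": [0, 0, 0], "spin": 0}, {"hand": 1, "translation": [0, 0, 0], "spin": 0}, {"hand": 1, "translation": [0, 0, 0], "spin": 0}, {"hand": 1, "translation": [0, 0, 0], "spin": 0}], squeeze=20)

```text
t: 24.7
position: [0.5618, 0.0319, 0.0515]
ee_rot: [-0.0, 0.066, 0.998, -0.0]
contact_force: [-0.4, -0.5, -1.0]
opening: 0.271
```

Request:
step_arm(moves=[{"hand": 1, "translation": [0, 0, 0], "spin": 0}, {"hand": 1, "translation": [0, 0, 0], "spin": 0}], squeeze=45)

```text
t: 24.9
position: [0.5618, 0.0319, 0.0515]
ee_rot: [-0.0, 0.066, 0.998, 0.0]
contact_force: [0.5, -0.0, -0.7]
opening: 0.263
```

```bash
python3 st.py s19
```

```text
24.95 [0.5618 0.0319 0.0515] 0.2639006316229327 [-0.04 -1.01  0.05] [-0.08 -0.16  0.02]
lane xy mm -0.0015743557083766624 -107.02130299421047 yaw 172.44011197345756
```

View pics/c_s19.png

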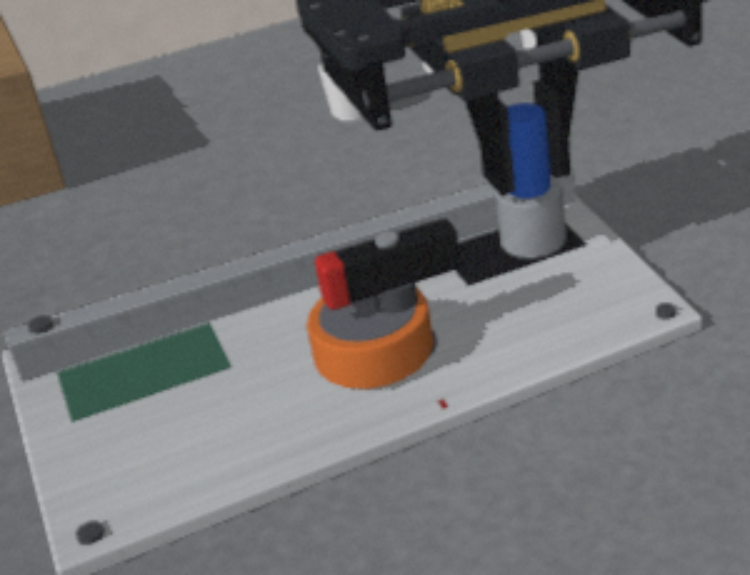

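Upright, both fingers on the grip along the lane. Sliding the first stretch.

Request:
step_arm(moves=[{"hand": 1, "translation": [0.8, 6, 0], "spin": 0}, {"hand": 1, "translation": [0.8, 6, 0], "spin": 0}, {"hand": 1, "translation": [0.8, 6, 0], "spin": 0}, {"hand": 1, "translation": [0.8, 6, 0], "spin": 0}, {"hand": 1, "translation": [0.8, 6, 0], "spin": 0}, {"hand": 1, "translation": [0.8, 6, 0], "spin": 0}, {"hand": 1, "translation": [0.8, 6, 0], "spin": 0}, {"hand": 1, "translation": [0.8, 6, 0], "spin": 0}, {"hand": 1, "translation": [0.8, 6, 0], "spin": 0}, {"hand": 1, "translation": [0.8, 6, 0], "spin": 0}, {"hand": 1, "translation": [0.8, 6, 0], "spin": 0}, {"hand": 1, "translation": [0.8, 6, 0], "spin": 0}, {"hand": 1, "translation": [0.8, 6, 0], "spin": 0}])

```text
t: 26.25
position: [0.5723, 0.1105, 0.0515]
ee_rot: [-0.0, 0.066, 0.998, 0.0]
contact_force: [-0.1, 0.3, -2.6]
opening: 0.262
```

```bash
python3 st.py s20; python3 -c "
from h import *
print(manip.sense()['q'])"
```

```text
26.3 [0.5722 0.1118 0.0517] 0.2682213215749966 [-0.7   1.28 -2.81] [ 0.2  -0.15 -0.04]
lane xy mm -0.16158511248416402 -26.401190957602722 yaw 172.51827442256567
[ 0.56744147  0.67826834 -1.10795348  1.71508722  0.65470462  1.17021
  0.71630963]
```

View pics/c_s20.png

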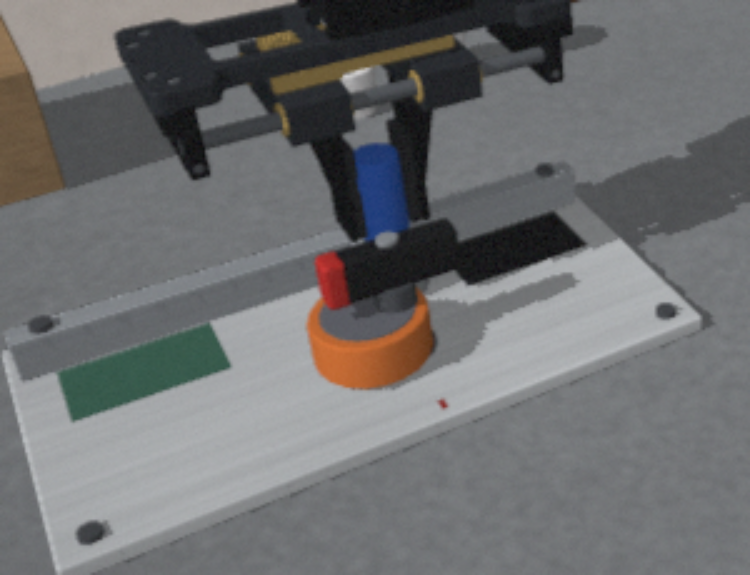

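```bash
cat > ax.py <<'E'
from h import *
import sys
from scipy.optimize import least_squares
n,x0,y0=sys.argv[1],float(sys.argv[2]),float(sys.argv[3])
z=np.load(f'pics/{n}.npz');p=z['p'];W=world('side',z['d'])
hsv=cv2.cvtColor(p,cv2.COLOR_RGB2HSV).astype(int)
b=(abs(hsv[...,0]-110)<14)&(hsv[...,1]>120)&(np.hypot(W[...,0]-x0,W[...,1]-y0)<.03)
q=W[b];s=q[(q[:,2]<.087)&(q[:,2]>.05)]
r=least_squares(lambda x:np.hypot(s[:,0]-x[0]-x[2]*(s[:,2]-.06),s[:,1]-x[1]-x[3]*(s[:,2]-.06))-.012,[x0,y0,0,0],loss='soft_l1',f_scale=.001);print(n,len(s),'axis@.06 & slope',r.x.round(4),'zmax',q[:,2].max(),np.percentile(q[:,2],97))
E
python3 ax.py s19 .562 .032; python3 ax.py s20 .572 .111
```

```text
s19 379 axis@.06 & slope [ 0.5612  0.0327 -0.0039 -0.0057] zmax 0.18868641580642864 0.09067224038060318
s20 464 axis@.06 & slope [0.5716 0.1112 0.002  0.008 ] zmax 0.20142629073066012 0.0907660652901146
```

The axis slope is under 1 %, so it is upright. Easing it down 0.5 mm to keep plate contact, then on through the gap.

Request:
step_arm(moves=[{"hand": 1, "translation": [0.8, 6, -0.5], "spin": 0}, {"hand": 1, "translation": [0.8, 6, 0], "spin": 0}, {"hand": 1, "translation": [0.8, 6, 0], "spin": 0}, {"hand": 1, "translation": [0.8, 6, 0], "spin": 0}, {"hand": 1, "translation": [0.8, 6, 0], "spin": 0}, {"hand": 1, "translation": [0.8, 6, 0], "spin": 0}])

```text
t: 26.9
position: [0.5775, 0.146, 0.0515]
ee_rot: [0.0, 0.066, 0.998, -0.0]
contact_force: [-0.4, -4.8, 5.5]
opening: 0.269
```

```bash
python3 st.py s21; python3 ax.py s21 .577 .147
```

```text
26.95 [0.5773 0.1475 0.0515] 0.2650217522902567 [ 0.09 -1.53  2.98] [-0.48 -0.37 -0.03]
lane xy mm 0.26420926807659245 9.658960937540911 yaw 172.48824221949752
s21 520 axis@.06 & slope [0.5768 0.1467 0.0027 0.014 ] zmax 0.20084722287639598 0.09075706964398012
```

Request:
step_arm(moves=[{"hand": 1, "translation": [0.8, 6, 0.2], "spin": 0}, {"hand": 1, "translation": [0.8, 6, 0], "spin": 0}, {"hand": 1, "translation": [0.8, 6, 0], "spin": 0}, {"hand": 1, "translation": [0.8, 6, 0], "spin": 0}, {"hand": 1, "translation": [0.8, 6, 0], "spin": 0}, {"hand": 1, "translation": [0.8, 6, 0], "spin": 0}, {"hand": 1, "translation": [0.8, 6, 0], "spin": 0}, {"hand": 1, "translation": [0.8, 6, 0], "spin": 0}, {"hand": 1, "translation": [0.8, 6, 0], "spin": 0}, {"hand": 1, "translation": [0.8, 6, 0], "spin": 0}, {"hand": 1, "translation": [0.8, 6, 0], "spin": 0}, {"hand": 1, "translation": [0.8, 6, 0], "spin": 0}, {"hand": 1, "translation": [0.8, 6, 0], "spin": 0}, {"hand": 1, "translation": [0.7, 6, 0], "spin": 0}, {"hand": 1, "translation": [0, 0, 0], "spin": 0}])

```text
t: 28.45
position: [0.5881, 0.2314, 0.0515]
ee_rot: [0.0, 0.065, 0.998, 0.001]
contact_force: [-0.3, -0.9, 2.1]
opening: 0.265
```

```bash
python3 st.py s22; python3 ax.py s22 .588 .231
```

```text
28.5 [0.5881 0.2313 0.0514] 0.2691375121223668 [0.44 0.31 2.2 ] [ 0.44 -0.35 -0.  ]
lane xy mm 0.0635297332149485 94.13482661522814 yaw 172.50328916131008
s22 660 axis@.06 & slope [ 0.5874  0.2322 -0.002   0.0041] zmax 0.20555949550046854 0.09088056008658
```

View pics/c_s22.png

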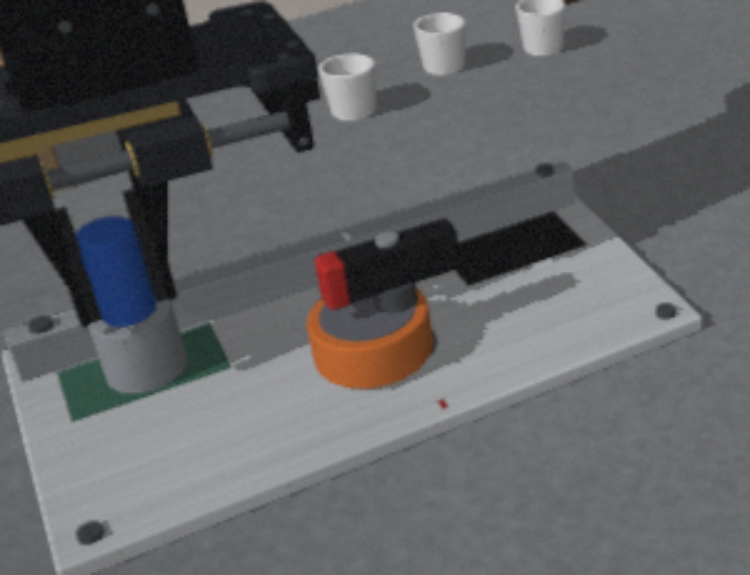

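Upright on the green pad, handle unchanged. Releasing and backing off straight up.

Request:
step_arm(moves=[{"hand": 0.65, "translation": [0, 0, 0], "spin": 0}, {"hand": 0.6, "translation": [0, 0, 0], "spin": 0}, {"hand": 0.3, "translation": [0, 0, 0], "spin": 0}, {"hand": 0, "translation": [0, 0, 0], "spin": 0}, {"hand": 0, "translation": [0, 0, 0], "spin": 0}, {"hand": 0, "translation": [0, 0, 0], "spin": 0}, {"hand": 0, "translation": [0, 0, 0], "spin": 0}, {"hand": 0, "translation": [0, 0, 15], "spin": 0}, {"hand": 0, "translation": [0, 0, 30], "spin": 0}, {"hand": 0, "translation": [0, 0, 40], "spin": 0}, {"hand": 0, "translation": [0, 0, 40], "spin": 0}, {"hand": 0, "translation": [-10, -40, 10], "spin": 0}, {"hand": 0, "translation": [-10, -40, 0], "spin": 0}, {"hand": 0, "translation": [-10, -40, 0], "spin": 0}, {"hand": 0, "translation": [-10, -40, 0], "spin": 0}, {"hand": 0, "translation": [-10, -40, 0], "spin": 0}, {"hand": 0, "translation": [-10, -40, 0], "spin": 0}, {"hand": 0, "translation": [-10, -40, 0], "spin": 0}, {"hand": 0, "translation": [-10, -40, 0], "spin": 0}, {"hand": 0, "translation": [0, 0, 0], "spin": 0}], squeeze=10)

```text
t: 30.5
position: [0.5071, -0.0966, 0.1866]
ee_rot: [-0.0, 0.07, 0.998, -0.001]
contact_force: [-0.4, -0.2, -0.5]
opening: 1.0
```

```bash
python3 st.py s23; python3 ax.py s23 .588 .231; python3 - <<'E'
from h import *
import m2
shot('top','top23');m2.bar('top23','top');m2.bar('s23','side')
E
```

```text
30.55 [ 0.5077 -0.0932  0.1869] 0.9988453711637006 [0.27 0.15 1.15] [ 0.11 -0.1   0.02]
lane xy mm -37.34133326940166 -238.1472048435741 yaw 172.11828136216545
s23 637 axis@.06 & slope [0.5873 0.232  0.0048 0.0054] zmax 0.09125803021474171 0.09067923506231505
top23 bar ((525.3821411132812, 129.79669189453125), (64.43147277832031, 14.248022079467773), 81.59268951416016) z 0.07184514699092992 dir deg 81.47877277195857 bolt(rel 82.5) -0.017823777540337836
s23 bar ((523.8555297851562, 132.14199829101562), (64.62181091308594, 17.720077514648438), 80.2877197265625) z 0.07103098804130795 dir deg 81.37684936332374 bolt(rel 82.5) -0.019602676605871273
```

View pics/c_s23.png

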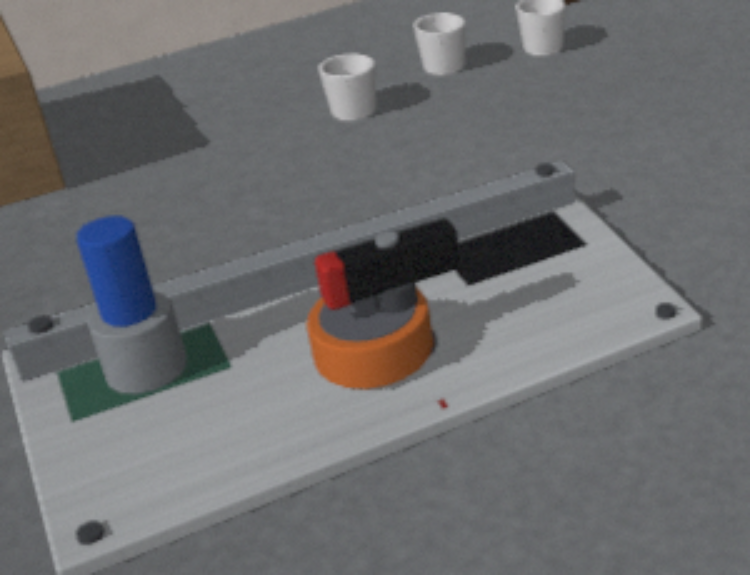

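View pics/top23.png

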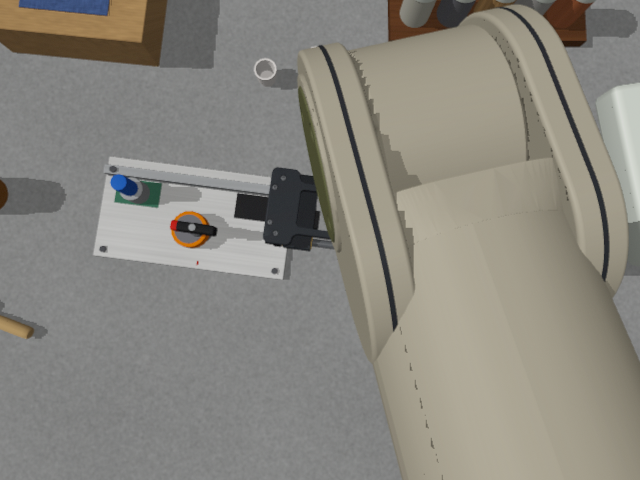

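The gauge stands upright and free on the green pad (crop (138,345)). The handle is parallel to the rail, red end towards the green pad, and the gripper is clear of everything. Handing in.

```bash
python3 -c "
from station import job
print(job.hand_in())"
```

```text
the job is handed in; nothing more can be done
None
```

I set the handle parallel to the rail, red end towards the green pad. I then slid the blue-grip gauge from the black pad through the gap and left it standing on the green pad. The job was handed in at about 30.6 s.

**Last checks**
- **Handle:** both cameras read the bolt at about -0.018 rad, roughly 0.25 mm under the 42 mm gap. It was essentially the same before and after the gauge pass.
- **Gauge:** it stands upright and free (axis within 1 % of vertical), about 1 mm from the centre of the green pad along the lane. The gripper is well clear.

**What went wrong**
- **First pass:** I gripped the gauge across the lane with too little force. It went through the gap, but it tilted about 35° in the jaws.
- **Redo:** I carried it back, stood it on the black pad again and slid it through with the jaws along the lane. It stayed upright (under 1.5 %), with no side force from the rail or roller at the part-way checks. It was very slightly off the plate, by about 0.2 mm, for part of the approach to the gap. I pressed it back down, and it was on the plate when I checked just past the narrowest point.

**What disagreed**
- **Handle grip:** the gripper opening read about 18.5 mm on the 14 mm bar. I went by the bar angle in the pictures instead.
- **Cameras:** the two differed by about 2 mm in position, which is within their stated calibration.

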